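Set the shaker caddy right and hold it ready to carry to the grill

TASK

The two shakers are in each other's wells: with the caddy left standing on the ledge, swap them so that the tall one stands in the deep-walled well and the short one in the shallow well (park one on the empty trivet or a free bit of ledge). Then take the loaded caddy by its handle, lift it about 10 cm off the ledge, and finish while still holding it there, steady and level, with both shakers standing in their wells. Do not tip anything over on the way, and leave the bowl, brush, jar and mug where they are.

Things in the scene. Friction and masses are not known exactly. Their poses are not given: they have to be found in the camera images.
- caddy: Loose teak caddy, 0.45 kg empty, turned any way. Base board 110 (x) by 256 (y) mm, 10 thick; origin at the centre of its underside, z up. An upright panel 16 thick (y), 110 long (x) runs along x at y = 0, up to 178 above the origin; its top 28 mm is the handle bar, over a hand slot. Square shaker wells on both sides of it: deep-walled at y = +88, shallow-walled at y = -88
- caddy_handle (a point): Centre of the handle bar of the caddy, 164 mm above the caddy's underside, at its middle; bar 110 long along the caddy's x, 16 thick (y), 28 high; axes as the caddy's
- deep_well (a point): Centre of the floor of the caddy's deep-walled well (10 mm above the caddy's underside); inside 66 by 66 mm, walls 6 thick that rise 32 mm above the well's floor; axes as the caddy's. The short shaker stands in it at the start
- shallow_well (a point): Centre of the floor of the caddy's shallow-walled well (10 mm above the caddy's underside); inside 66 by 66 mm, walls 6 thick that rise 12 mm above the well's floor; axes as the caddy's. The tall shaker stands in it at the start
- tall_shaker: Round clear acrylic shaker with a steel cap, 52 mm diameter all the way up, 120 mm tall, about 0.15 kg, smooth: pinched near the top it can swing if held lightly; origin at the centre of its underside, z up
- short_shaker: Round clear acrylic shaker with a steel cap, 52 mm diameter all the way up, 82 mm tall, about 0.15 kg, smooth: pinched near the top it can swing if held lightly; origin at the centre of its underside, z up
- trivet: Square cast iron trivet, 150 by 150 mm, flat barred top 18 mm above the ledge, empty, does not move; origin at the centre of its underside. It stands to the left or to the right of the caddy, with the bowl on the other side
- bowl: Empty stainless mixing bowl, 190 mm across, 75 tall, loose; origin at the centre of its underside. To be left alone
- pastry_brush: Red silicone pastry brush, about 235 mm long, 40 wide at its head, lying flat on the ledge; origin under about its middle, x towards the head. To be left alone
- rub_jar: Amber glass jar with a dark cap, 68 mm diameter, 95 tall, loose; origin at the centre of its underside. To be left alone
- mug: White mug, 80 mm diameter, 95 tall, loose; origin at the centre of its underside. To be left alone
Mind the look-alikes: they are no part of the job. There is more than one size of the trivet; the job needs the larger. Leave any red or yellow look-alike of the tall_shaker alone.

How it is judged:
By the outcome, as a careful person would: the job done as asked, in the order asked, and still so for the second after the job is handed in, while the arm keeps its last pose, push and grip.
It also fails if it takes over 72 s, if anything falls off the work surface, if the arm or the gripper's body presses on something with over 40 N, if the wrist force passes 120 N, or if a joint passes its speed limit or range.

ROBOT

A 7-joint arm with a two-finger parallel gripper is mounted at the origin on the work surface. World frame = base frame: x ahead of the robot, y to its left, z up, the work surface at z = 0. Lengths are in m, angles in rad, forces in N, time in s.
With the tool pointing down it reaches from about 0.425 to 0.875 m from the base axis. Payload 4.7 kg.
Tool frame: the origin (TCP) lies between the finger pads, 19 mm behind the fingertips; this is the grasp point; z points along the fingers, y is the line along which they close (so a half turn about z gives the same grasp; the last joint's range is limited). The gripper opens to 87 mm and grips with 3 to 60 N. Pads are 19 mm wide; open, the fingers measure 117 mm over their backs; the gripper's body (75 mm by 190 mm) begins 51 mm behind the grasp point.
Start: joints at [1.13, 0.321, -0.07, 1.45, 0.023, 1.371, -0.057], TCP at [0.286, -0.584, 0.241] pointing down, gripper open.
Joint ranges: [-2.86, 2.86], [-0.3, 2.09], [-1.38, 1.24], [0.06, 2.45], [-1.56, 4.7], [0.09, 2.05], [-2.69, 2.69]. Speed limits (rad/s): [2.57, 2.57, 3.14, 3.14, 3.14, 3.14, 3.14].

INTERFACE

Orientations are given as a rotation vector (axis times angle).
In Python, from bench import ctrl gives the robot as it stands. The module is installed in compiled form; this text tells all that it offers.
- The arm moves only by the tool send_rows, never from a script. Its argument "motion" is a list of rows, each an object with "claw": the opening, from -1 (shut) to 1 (fully open); "slide": the shift along the tool's x, y, z in mm, a list of three; "delta_rot": the turn, a rotation vector about the tool's x, y, z in rad, a list of three. In form: [{"claw": claw, "slide": [x, y, z], "delta_rot": [ax, ay, az]}, ...]. A call has 1 to 5 rows; each row is the pose to reach, as a shift and turn from the pose commanded when the call began, along the tool's axes at that moment; what a row does not reach only later rows make up. A row lasts 1/10 s, in which the tool goes at most 50 mm and 8.59 degrees, less where a joint would pass 70% of its speed; a pose out of reach is approached as far as the arm can. A call with a gripper value outside its range is refused whole. The fingers move at their own pace and stop on an object; "grip_force" is the grip in N (left out, the last holds). Time passes only in rows, so rows that repeat a pose let the fingers close. It gives the time, the measured TCP pose, the force, the opening and the grip force at its end, in the units of the state.
- ctrl.get_state(): the state, without advancing time (a new reading comes with each control period).
- ctrl.get_image(name): name is "scene" or "top"; returns a dict with "color" (420x560x3 uint8, blue, green, red), "fx", "fy", "cx", "cy" (pixels), "pose" (4x4, takes a point from camera to world coordinates). Camera axes: x right, y down, z forward; pixel columns grow to the right and rows downward; lengths in m; the calibration is good to about 2 mm. A picture is of the moment at which its call begins. There is no depth.
- ctrl.close_job(): hands the job in; it is judged then, once.
The state is a dict: "time": time; "joint_positions": joint angles; "qd": joint speeds; "joint_torque": joint torques, N m; "position": TCP position; "tool_rot": TCP orientation; "ft_force": force on the tool from outside, world axes, zero at the start; "torque": the same for the moment, N m; "grip_width": opening from 0.0 (shut) to 1.0 (fully open); "grip_force": force on a finger pad.
Only numpy, scipy, OpenCV 4.12 (cv2) and the standard library are available. Lean on these libraries where they do the work, as an engineer would, in place of code of your own. Each camera call takes 0.05 s, during which the arm holds its last target. There are 200 camera calls.

## Working session

There is one attempt and no reset: what is moved stays moved. The work goes in short steps, Python scripts to look and compute and a tool call to move; the robot and the scene stay as the last step left them, time stands still between calls to the robot, and variables do not carry over. Pictures are saved under pics/ and viewed, at most 10 in all, crops included, and the job is handed in when it is done.

Besides the shell and the picture viewer there is one more tool, called by a JSON object that holds its "name" and its "arguments", one argument or row to a line. send_rows: Moves the arm, as the interface text tells. Its arguments: {"type":"object","properties":{"motion":{"type":"array","items":{"type":"object","properties":{"claw":{"type":"number"},"slide":{"type":"array","items":{"type":"number"}},"delta_rot":{"type":"array","items":{"type":"number"}}}}},"grip_force":{"type":"number"}},"required":["motion"]}

```bash
mkdir -p pics
python3 - <<'E'
from bench import ctrl
import cv2,numpy as np
s=ctrl.get_state();print(s)
for n in("scene","top"):
    d=ctrl.get_image(n);cv2.imwrite(f"pics/{n}0.png",d["color"]);print(n,d["fx"],d["cx"],d["cy"],np.round(d["pose"],4).tolist())
E
```

```text
{'time': 0.0, 'joint_positions': array([ 1.13008577,  0.32183504, -0.07010875,  1.45171074,  0.02262296,
        1.37080448, -0.05692659]), 'qd': array([ 1.23525422e-04, -2.68571957e-04,  6.86129958e-04,  2.46499553e-04,
        3.71784355e-06, -8.81186290e-04, -4.91537682e-04]), 'joint_torque': array([ 4.76401544e-05, -4.91294682e+01, -4.03829115e-01, -3.12526989e+01,
       -6.36654929e-02,  4.36449295e-02,  1.87389969e-04]), 'position': array([ 0.28526596, -0.58345896,  0.24013592]), 'tool_rot': array([-3.05885851e+00, -7.07896262e-01,  8.72788554e-04]), 'ft_force': array([-0.54624394, -0.19612422,  0.57647304]), 'torque': array([-0.02460365, -0.00837701,  0.00238599]), 'grip_force': 0.0, 'grip_width': 1.002096327485528}
scene 441.64763645493605 272.6553772470455 216.81639006979916 [[0.8315, 0.4762, -0.286, 0.9127], [0.5554, -0.721, 0.4143, -0.5637], [-0.009, -0.5034, -0.864, 1.2879], [0.0, 0.0, 0.0, 1.0]]
top 516.2777333078925 281.2873098152269 209.2777639385267 [[0.0209, -0.995, 0.0977, 0.3265], [-0.9997, -0.0195, 0.0159, -0.0106], [-0.014, -0.098, -0.9951, 1.8144], [0.0, 0.0, 0.0, 1.0]]
```

View pics/scene0.png

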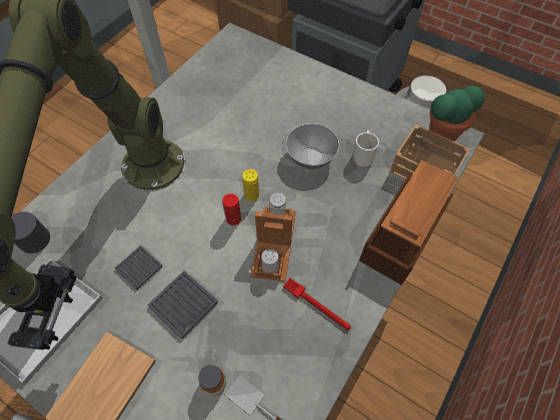

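View pics/top0.png

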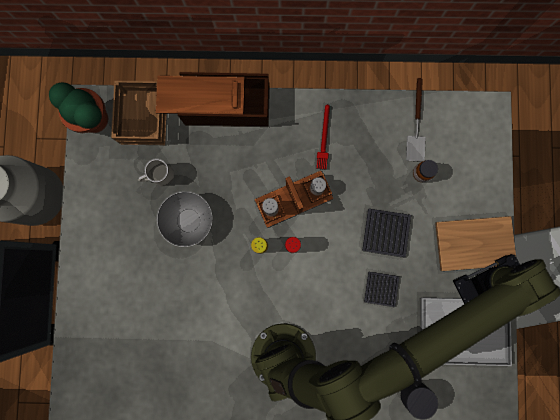

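The top view shows the caddy at about (294,197), with shaker caps at (270,206) and (319,185). The large trivet is at (387,232) and the small one at (382,289). The yellow (259,245) and red (293,244) look-alikes stand nearby. The larger trivet and the clear shakers in the wells fit the description, so I'll enlarge both views to confirm.

Run:
```python
import cv2,numpy as np
t=cv2.imread("pics/top0.png")[160:260,240:350];s=cv2.imread("pics/scene0.png")[185:285,215:315]
t=cv2.resize(t,None,fx=4,fy=4,interpolation=cv2.INTER_CUBIC);s=cv2.resize(s,None,fx=3.6,fy=4,interpolation=cv2.INTER_CUBIC)
cv2.imwrite("pics/crop0.png",np.hstack([t,s]))
```

```text
(no output)
```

View pics/crop0.png

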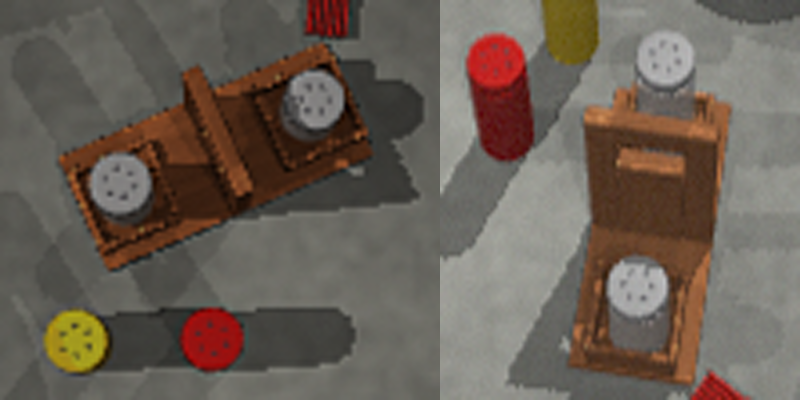

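The left crop confirms two clear steel-capped shakers in the wells, at crop (121,183) and (315,100). Red and yellow stand apart. Next I'll triangulate the caps and work out the caddy and trivet poses.

```bash
cat > h.py <<'E'
import cv2,numpy as np
from bench import ctrl
def ray(d,uv):
    P=np.array(d["pose"]);r=P[:3,:3]@np.array([(uv[0]-d["cx"])/d["fx"],(uv[1]-d["cy"])/d["fy"],1.]);return P[:3,3],r/np.linalg.norm(r)
def plane(d,uv,z):
    o,r=ray(d,uv);return o+r*(z-o[2])/r[2]
def tri(d1,a,d2,b):
    o,r=ray(d1,a);p,q=ray(d2,b);s=np.linalg.lstsq(np.c_[r,-q],p-o,rcond=None)[0]
    return (o+r*s[0]+p+q*s[1])/2,np.linalg.norm(o+r*s[0]-p-q*s[1])
def proj(d,p):
    P=np.array(d["pose"]);c=P[:3,:3].T@(np.array(p)-P[:3,3]);return c[:2]/c[2]*[d["fx"],d["fy"]]+[d["cx"],d["cy"]]
def blobs(im,x0,y0,x1,y1,f,amin=30):
    h=cv2.cvtColor(im,cv2.COLOR_BGR2HSV)[y0:y1,x0:x1].astype(int)
    m=cv2.morphologyEx(f(h).astype(np.uint8)*255,cv2.MORPH_CLOSE,np.ones((3,3)))
    out=[]
    for c in cv2.findContours(m,cv2.RETR_EXTERNAL,cv2.CHAIN_APPROX_NONE)[0]:
        if cv2.contourArea(c)>amin: out.append((c+[x0,y0],cv2.contourArea(c)))
    return out
cap=lambda h:(h[...,1]<40)&(h[...,2]>135)
wood=lambda h:(h[...,1]>90)&(h[...,0]<20)&(h[...,2]>50)
E
python3 - <<'E'
from h import *
T=ctrl.get_image("top");S=ctrl.get_image("scene")
for n,d,b in(("top",T,(240,160,350,232)),("scene",S,(245,185,315,285))):
    for f in(cap,wood):
        for c,a in blobs(d["color"],*b,f):
            r=cv2.minAreaRect(c);print(n,f is cap,a,np.round(r[0],1),np.round(r[1],1),round(r[2],1), np.round(cv2.boxPoints(r),1).tolist() if f is wood else np.round(cv2.fitEllipse(c)[:2],1).tolist())
for n,d,b in(("top",T,(355,200,420,312)),):
    for c,a in blobs(d["color"],*b,lambda h:h[...,2]<62,300):
        r=cv2.minAreaRect(c);print("triv",a,r,plane(d,r[0],.018))
E
```

```text
top False 2291.5 [295.6 192.1] [41.3 81.7] 66.0 [[249.8000030517578, 189.89999389648438], [324.5, 156.6999969482422], [341.29998779296875, 194.39999389648438], [266.6000061035156, 227.60000610351562]]
scene True 154.0 [269.5 256.5] [15. 13.] 0.0 [[269.4, 256.7], [12.6, 16.0]]
scene True 434.5 [301.5 265.5] [37. 25.] 90.0 [[303.7, 263.9], [23.9, 39.4]]
scene True 253.0 [250.5 237. ] [11. 42.] 0.0 [[249.3, 235.2], [10.7, 43.7]]
scene True 1032.0 [285.6 211.4] [69.1 46.1] 15.1 [[285.7, 211.8], [45.1, 63.3]]
scene False 2388.5 [277.7 245. ] [49.7 76.7] 3.9 [[250.3000030517578, 281.70001220703125], [255.5, 205.10000610351562], [305.1000061035156, 208.39999389648438], [299.8999938964844, 285.0]]
triv 977.5 ((382.16375732421875, 288.8946533203125), (33.48637008666992, 31.617874145507812), 8.426968574523926) [ 0.23490337 -0.33401065  0.018     ]
triv 1904.0 ((387.20648193359375, 232.63734436035156), (46.43966293334961, 43.56340408325195), 8.615649223327637) [ 0.42860808 -0.35110859  0.018     ]
```

Run:
```python
from h import *
T=ctrl.get_image("top");S=ctrl.get_image("scene")
C={}
for n,d,thr,cs in(("top",T,112,[(270,206),(319,185)]),("scene",S,160,[(277,200),(270,258)])):
    h=cv2.cvtColor(d["color"],cv2.COLOR_BGR2HSV)
    for i,(u,v) in enumerate(cs):
        print(n,h[v-1:v+2,u-12:u+13:2,1:].tolist()[1])
        for c,a in blobs(d["color"],u-14,v-14,u+15,v+15,lambda h:(h[...,1]<40)&(h[...,2]>thr)):
            e=cv2.fitEllipse(c);print(n,i,a,np.round(e[0],1),np.round(e[1],1),cv2.boundingRect(c));C[n,i]=e[0]
for i in(0,1):
    if ("top",i) in C and ("scene",i) in C: print(i,tri(T,C["top",i],S,C["scene",i]))
# handle bar ends & base corners from crop (top view), crop px/4+offset
f=lambda x,y:(240+x/4-.4,160+y/4-.4)
print("bar",[np.round(plane(T,f(*p),.178),3) for p in((185,72),(206,68),(252,186),(235,196))])
print("base",[np.round(plane(T,f(*p),.01),3) for p in((58,155),(325,43),(372,155),(108,270))])
```

```text
top [[188, 157], [198, 54], [66, 124], [4, 129], [8, 131], [8, 132], [8, 133], [4, 122], [2, 114], [2, 132], [194, 42], [191, 52], [181, 52]]
top 0 146.0 [269.5 205.5] [13.5 13.9] (263, 199, 14, 14)
top [[184, 47], [187, 56], [8, 61], [6, 90], [8, 96], [6, 133], [6, 130], [8, 121], [6, 129], [4, 124], [194, 75], [19, 55], [19, 55]]
top 1 119.0 [319.  184.3] [11.3 13.9] (313, 178, 13, 14)
scene [[16, 125], [9, 119], [8, 128], [3, 170], [3, 171], [3, 167], [1, 172], [6, 181], [4, 133], [1, 177], [3, 146], [14, 129], [14, 131]]
scene 0 135.0 [277.2 198.9] [12.  14.5] (270, 193, 15, 13)
scene [[154, 121], [151, 59], [3, 167], [2, 169], [3, 168], [3, 164], [3, 171], [2, 168], [3, 175], [1, 173], [34, 98], [168, 94], [159, 151]]
scene 1 140.5 [269.4 256.5] [11.7 15.7] (262, 251, 16, 13)
0 (array([0.50395493, 0.05529287, 0.12578061]), np.float64(0.0005166960385138409))
1 (array([ 0.58337894, -0.1081038 ,  0.0882533 ]), np.float64(0.000561351683335149))
bar [array([0.589, 0.003, 0.178]), array([ 0.593, -0.014,  0.178]), array([ 0.499, -0.052,  0.178]), array([ 0.49 , -0.039,  0.178])]
base [array([0.54 , 0.115, 0.01 ]), array([ 0.645, -0.119,  0.01 ]), array([ 0.546, -0.161,  0.01 ]), array([0.44 , 0.068, 0.01 ])]
```

```bash
cat > go.py <<'E'
import sys
from h import *
from scipy.spatial.transform import Rotation as R
# usage: go.py x y z yaw_of_tool_x_deg -> shift in tool axes (mm), yaw turn
s=ctrl.get_state();r=R.from_rotvec(s["tool_rot"]);x,y,z,w=map(float,sys.argv[1:5])
goal=R.from_matrix(np.array([[np.cos(np.radians(w)),np.sin(np.radians(w)),0],[np.sin(np.radians(w)),-np.cos(np.radians(w)),0],[0,0,-1]]).T.T)
print("t",s["time"],"pos",np.round(s["position"],4),"shift",np.round(r.inv().apply(np.array([x,y,z])-s["position"])*1000,1),"rot",np.round((r.inv()*goal).as_rotvec(),3),"F",np.round(s["ft_force"],1),"w",round(s["grip_width"]*87,1),s["grip_force"],"j",np.round(s["joint_positions"],2))
E
python3 - <<'E'
from h import *
T=ctrl.get_image("top");S=ctrl.get_image("scene")
for n,f,bt,bs in(("red",lambda h:((h[...,0]<6)|(h[...,0]>172))&(h[...,1]>150)&(h[...,2]>60),(280,232,308,256),(218,188,245,230)),("yel",lambda h:(h[...,0]>20)&(h[...,0]<35)&(h[...,1]>120),(245,232,275,258),(238,165,262,205))):
    for d,b in((T,bt),(S,bs)):
        for c,a in blobs(d["color"],*b,f): print(n,a,cv2.boundingRect(c))
print(tri(T,(292,244),S,(231,200.5)),tri(T,(259,245),S,(250.5,175.5)))
print(proj(S,(.543,-.0255,.178)))
E
python3 go.py 0.582 -0.107 0.24 114.4
```

```text
red 174.0 (285, 237, 16, 16)
red 391.0 (223, 194, 18, 31)
yel 189.0 (251, 237, 17, 16)
yel 404.0 (242, 169, 17, 32)
(array([ 0.37948012, -0.02111597,  0.1087756 ]), np.float64(0.0004483125394055428)) (array([0.37525141, 0.08884209, 0.11176089]), np.float64(0.0034136402688075807))
[273.15535645 214.9487036 ]
t 0.4 pos [ 0.2855 -0.5839  0.2411] shift [ 475.9 -298.1    1.1] rot [-0.    -0.    -1.542] F [ 0.5 -0.7 -0.2] w 87.5 0.0 j [ 1.13  0.32 -0.07  1.45  0.02  1.37 -0.06]
```

{"name": "send_rows", "arguments": {
  "motion": [
    {"claw": 1, "slide": [40, -25, 0], "delta_rot": [0, 0, -0.12]},
    {"claw": 1, "slide": [80, -50, 0], "delta_rot": [0, 0, -0.25]},
    {"claw": 1, "slide": [120, -75, 0], "delta_rot": [0, 0, -0.37]},
    {"claw": 1, "slide": [160, -100, 0], "delta_rot": [0, 0, -0.5]},
    {"claw": 1, "slide": [200, -125, 0], "delta_rot": [0, 0, -0.62]}
  ]
}}

```text
time: 0.9
position: [0.411, -0.3821, 0.2415]
tool_rot: [2.694, 1.614, -0.0]
ft_force: [0.4, -1.0, 0.1]
grip_width: 1.0
grip_force: 0.0
```

```bash
python3 go.py 0.582 -0.107 0.24 114.4
```

```text
t 0.9 pos [ 0.411  -0.3821  0.2415] shift [323.2  21.    1.4] rot [ 0.     0.001 -0.917] F [ 0.4 -1.   0.1] w 87.0 0.0 j [ 0.95  0.14 -0.28  1.67  0.04  1.33  0.18]
```

{"name": "send_rows", "arguments": {
  "motion": [
    {"claw": 1, "slide": [40, 3, 0], "delta_rot": [0, 0, -0.12]},
    {"claw": 1, "slide": [80, 5, 0], "delta_rot": [0, 0, -0.25]},
    {"claw": 1, "slide": [120, 8, 0], "delta_rot": [0, 0, -0.37]},
    {"claw": 1, "slide": [160, 10, 0], "delta_rot": [0, 0, -0.5]},
    {"claw": 1, "slide": [200, 13, 0], "delta_rot": [0, 0, -0.62]}
  ]
}}

```text
time: 1.4
position: [0.5175, -0.2127, 0.2416]
tool_rot: [2.073, 2.359, -0.0]
ft_force: [-0.1, 0.3, -0.1]
grip_width: 1.001
grip_force: 0.0
```

```bash
python3 go.py 0.582 -0.107 0.24 114.4
```

```text
t 1.4 pos [ 0.5175 -0.2127  0.2416] shift [96.5 77.6  1.5] rot [ 0.     0.001 -0.297] F [-0.1  0.3 -0.1] w 87.1 0.0 j [ 0.76  0.16 -0.47  1.67  0.07  1.34  0.41]
```

{"name": "send_rows", "arguments": {
  "motion": [
    {"claw": 1, "slide": [35, 28, 0], "delta_rot": [0, 0, -0.12]},
    {"claw": 1, "slide": [70, 55, 0], "delta_rot": [0, 0, -0.25]},
    {"claw": 1, "slide": [96.5, 77.5, 1.5], "delta_rot": [0, 0, -0.297]},
    {"claw": 1, "slide": [96.5, 77.5, 1.5], "delta_rot": [0, 0, -0.297]},
    {"claw": 1, "slide": [96.5, 77.5, 1.5], "delta_rot": [0, 0, -0.297]}
  ]
}}

```text
time: 1.9
position: [0.582, -0.1079, 0.2396]
tool_rot: [-1.706, -2.638, 0.0]
ft_force: [-0.7, -0.6, -0.6]
grip_width: 1.0
grip_force: 0.0
```

```bash
python3 go.py 0.582 -0.107 0.071 114.4
```

```text
t 1.9 pos [ 0.582  -0.1079  0.2396] shift [  0.8   0.4 168.6] rot [-0.    -0.    -0.003] F [-0.7 -0.6 -0.6] w 87.0 0.0 j [ 0.62  0.24 -0.57  1.59  0.13  1.35  0.46]
```

{"name": "send_rows", "arguments": {
  "motion": [
    {"claw": 1, "slide": [0.5, 0, 40], "delta_rot": [0, 0, 0]},
    {"claw": 1, "slide": [0.5, 0, 80], "delta_rot": [0, 0, 0]},
    {"claw": 1, "slide": [0.5, 0, 120], "delta_rot": [0, 0, 0]},
    {"claw": 1, "slide": [0.5, 0, 155], "delta_rot": [0, 0, 0]},
    {"claw": 1, "slide": [0.5, 0, 169], "delta_rot": [0, 0, 0]}
  ]
}}

```text
time: 2.4
position: [0.5784, -0.1103, 0.0671]
tool_rot: [-1.71, -2.629, 0.005]
ft_force: [-0.9, 0.1, 0.4]
grip_width: 1.0
grip_force: 0.0
```

{"name": "send_rows", "arguments": {
  "motion": [
    {"claw": -1, "slide": [0, 0, 0], "delta_rot": [0, 0, 0]},
    {"claw": -1, "slide": [0, 0, 0], "delta_rot": [0, 0, 0]},
    {"claw": -1, "slide": [0, 0, 0], "delta_rot": [0, 0, 0]},
    {"claw": -1, "slide": [0, 0, 0], "delta_rot": [0, 0, 0]},
    {"claw": -1, "slide": [0, 0, 0], "delta_rot": [0, 0, 0]}
  ],
  "grip_force": 25
}}

```text
time: 2.9
position: [0.5825, -0.1084, 0.072]
tool_rot: [1.707, 2.635, 0.001]
ft_force: [4.2, 0.9, 1.2]
grip_width: 0.632
grip_force: 1.1
```

```bash
python3 go.py 0.582 -0.107 0.24 114.4
```

```text
t 2.9 pos [ 0.5825 -0.1084  0.072 ] shift [   1.2    0.4 -168. ] rot [ 0.002  0.002 -0.005] F [4.2 0.9 1.2] w 54.9 1.1168151933088666 j [ 0.59  0.39 -0.54  1.77  0.23  1.04  0.39]
```

Still closing, so I'll wait and then lift gently.

{"name": "send_rows", "arguments": {
  "motion": [
    {"claw": -1, "slide": [0, 0, 0], "delta_rot": [0, 0, 0]},
    {"claw": -1, "slide": [0, 0, 0], "delta_rot": [0, 0, 0]},
    {"claw": -1, "slide": [0, 0, 0], "delta_rot": [0, 0, 0]},
    {"claw": -1, "slide": [0, 0, 0], "delta_rot": [0, 0, 0]},
    {"claw": -1, "slide": [0, 0, -3], "delta_rot": [0, 0, 0]}
  ]
}}

```text
time: 3.4
position: [0.581, -0.1083, 0.0733]
tool_rot: [-1.707, -2.636, 0.001]
ft_force: [0.0, 0.7, -2.5]
grip_width: 0.591
grip_force: 25.0
```

{"name": "send_rows", "arguments": {
  "motion": [
    {"claw": -1, "slide": [0, 0, -12], "delta_rot": [0, 0, 0]},
    {"claw": -1, "slide": [0, 0, -30], "delta_rot": [0, 0, 0]},
    {"claw": -1, "slide": [0, 0, -55], "delta_rot": [0, 0, 0]},
    {"claw": -1, "slide": [0, 0, -80], "delta_rot": [0, 0, 0]},
    {"claw": -1, "slide": [0, 0, -95], "delta_rot": [0, 0, 0]}
  ]
}}

```text
time: 3.9
position: [0.5821, -0.1083, 0.1709]
tool_rot: [1.707, 2.635, 0.001]
ft_force: [0.2, -0.0, -1.2]
grip_width: 0.59
grip_force: 25.0
```

```bash
python3 go.py 0.429 -0.351 0.16 114.4
```

```text
t 3.9 pos [ 0.5821 -0.1083  0.1709] shift [-158.9 -238.9   10.8] rot [ 0.001  0.001 -0.005] F [ 0.2 -0.  -1.2] w 51.3 25.00144986785017 j [ 0.62  0.29 -0.56  1.68  0.16  1.22  0.44]
```

{"name": "send_rows", "arguments": {
  "motion": [
    {"claw": -1, "slide": [-10, -15, 0], "delta_rot": [0, 0, 0]},
    {"claw": -1, "slide": [-28, -42, 0], "delta_rot": [0, 0, 0]},
    {"claw": -1, "slide": [-48, -72, 0], "delta_rot": [0, 0, 0]},
    {"claw": -1, "slide": [-68, -102, 0], "delta_rot": [0, 0, 0]},
    {"claw": -1, "slide": [-88, -132, 0], "delta_rot": [0, 0, 0]}
  ]
}}

```text
time: 4.4
position: [0.4957, -0.2434, 0.1685]
tool_rot: [-1.707, -2.636, 0.001]
ft_force: [0.7, -0.3, -3.2]
grip_width: 0.589
grip_force: 25.0
```

{"name": "send_rows", "arguments": {
  "motion": [
    {"claw": -1, "slide": [-20, -30, 0], "delta_rot": [0, 0, 0]},
    {"claw": -1, "slide": [-40, -60, 0], "delta_rot": [0, 0, 0]},
    {"claw": -1, "slide": [-60, -90, 0], "delta_rot": [0, 0, 0]},
    {"claw": -1, "slide": [-71, -107, 0], "delta_rot": [0, 0, 0]},
    {"claw": -1, "slide": [-71, -107, 0], "delta_rot": [0, 0, 0]}
  ]
}}

```text
time: 4.9
position: [0.4251, -0.3546, 0.1683]
tool_rot: [-1.716, -2.629, 0.003]
ft_force: [-0.2, 0.3, -2.7]
grip_width: 0.594
grip_force: 25.0
```

```bash
python3 go.py 0.429 -0.351 0.0815 114.4; python3 -c "
from h import *
T=ctrl.get_image('top');S=ctrl.get_image('scene')
cv2.imwrite('pics/a.png',np.hstack([cv2.resize(T['color'][140:300,240:440],(400,320)),cv2.resize(S['color'][180:340,100:300],(400,320))]))"
```

```text
t 4.9 pos [ 0.4251 -0.3546  0.1683] shift [ 1.7  5.2 86.7] rot [-0.002 -0.    -0.012] F [-0.2  0.3 -2.7] w 51.7 25.000786460295785 j [ 1.    0.19 -0.39  1.78  0.08  1.19  1.  ]
```

View pics/a.png

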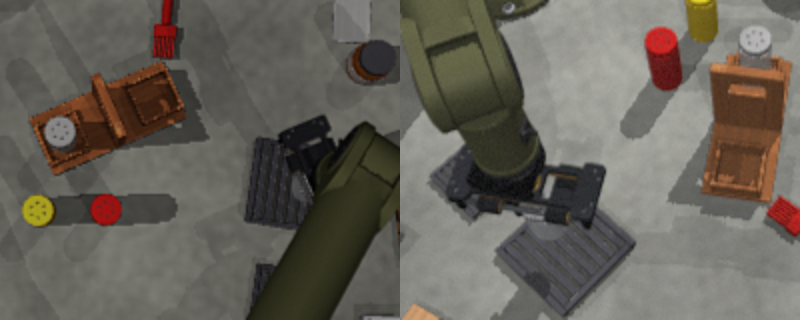

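The shaker is over the large trivet, at right of the crop (545,235), and the caddy hasn't moved. Lowering.

{"name": "send_rows", "arguments": {
  "motion": [
    {"claw": -1, "slide": [1.5, 5, 20], "delta_rot": [0, 0, 0]},
    {"claw": -1, "slide": [1.5, 5, 40], "delta_rot": [0, 0, 0]},
    {"claw": -1, "slide": [1.5, 5, 60], "delta_rot": [0, 0, 0]},
    {"claw": -1, "slide": [1.5, 5, 75], "delta_rot": [0, 0, 0]},
    {"claw": -1, "slide": [1.5, 5, 82], "delta_rot": [0, 0, 0]}
  ]
}}

```text
time: 5.5
position: [0.4325, -0.3458, 0.0852]
tool_rot: [-1.704, -2.636, -0.001]
ft_force: [0.2, 0.7, -1.3]
grip_width: 0.589
grip_force: 25.0
```

{"name": "send_rows", "arguments": {
  "motion": [
    {"claw": -1, "slide": [0, 0, 2], "delta_rot": [0, 0, 0]},
    {"claw": -1, "slide": [0, 0, 3], "delta_rot": [0, 0, 0]},
    {"claw": -1, "slide": [0, 0, 4], "delta_rot": [0, 0, 0]},
    {"claw": -1, "slide": [0, 0, 4], "delta_rot": [0, 0, 0]},
    {"claw": -1, "slide": [0, 0, 4], "delta_rot": [0, 0, 0]}
  ]
}}

```text
time: 6.0
position: [0.4327, -0.348, 0.0833]
tool_rot: [1.708, 2.636, -0.0]
ft_force: [0.1, 0.1, -2.1]
grip_width: 0.589
grip_force: 25.0
```

```bash
python3 go.py 0.429 -0.351 0.081 114.4
```

```text
t 6.0 pos [ 0.4327 -0.348   0.0833] shift [-1.2 -4.6  2.3] rot [ 0.     0.001 -0.005] F [ 0.1  0.1 -2.1] w 51.3 25.001295539550483 j [ 0.97  0.28 -0.39  1.86  0.12  1.03  0.95]
```

{"name": "send_rows", "arguments": {
  "motion": [
    {"claw": -1, "slide": [0, 0, 1], "delta_rot": [0, 0, 0]},
    {"claw": -1, "slide": [0, 0, 2], "delta_rot": [0, 0, 0]},
    {"claw": -1, "slide": [0, 0, 2.5], "delta_rot": [0, 0, 0]},
    {"claw": -1, "slide": [0, 0, 2.5], "delta_rot": [0, 0, 0]},
    {"claw": -1, "slide": [0, 0, 2.5], "delta_rot": [0, 0, 0]}
  ]
}}

```text
time: 6.5
position: [0.4324, -0.3477, 0.0802]
tool_rot: [-1.708, -2.637, 0.0]
ft_force: [0.2, 0.8, -2.1]
grip_width: 0.598
grip_force: 25.0
```

{"name": "send_rows", "arguments": {
  "motion": [
    {"claw": -1, "slide": [0, 0, 1], "delta_rot": [0, 0, 0]},
    {"claw": -1, "slide": [0, 0, 1], "delta_rot": [0, 0, 0]},
    {"claw": -1, "slide": [0, 0, 1], "delta_rot": [0, 0, 0]},
    {"claw": -1, "slide": [0, 0, 1.5], "delta_rot": [0, 0, 0]},
    {"claw": -1, "slide": [0, 0, 1.5], "delta_rot": [0, 0, 0]}
  ]
}}

```text
time: 7.0
position: [0.4326, -0.3478, 0.0799]
tool_rot: [1.708, 2.636, -0.001]
ft_force: [-3.4, 2.4, 8.9]
grip_width: 0.591
grip_force: 25.0
```

Contact. Releasing.

{"name": "send_rows", "arguments": {
  "motion": [
    {"claw": -0.1, "slide": [0, 0, -1], "delta_rot": [0, 0, 0]},
    {"claw": 0.5, "slide": [0, 0, -1], "delta_rot": [0, 0, 0]},
    {"claw": 1, "slide": [0, 0, -1], "delta_rot": [0, 0, 0]},
    {"claw": 1, "slide": [0, 0, -1], "delta_rot": [0, 0, 0]},
    {"claw": 1, "slide": [0, 0, -1], "delta_rot": [0, 0, 0]}
  ]
}}

```text
time: 7.5
position: [0.4325, -0.3477, 0.0796]
tool_rot: [1.708, 2.637, 0.0]
ft_force: [-0.3, 0.1, 0.1]
grip_width: 0.869
grip_force: 0.0
```

{"name": "send_rows", "arguments": {
  "motion": [
    {"claw": 1, "slide": [0, 0, -15], "delta_rot": [0, 0, 0]},
    {"claw": 1, "slide": [0, 0, -50], "delta_rot": [0, 0, 0]},
    {"claw": 1, "slide": [0, 0, -90], "delta_rot": [0, 0, 0]},
    {"claw": 1, "slide": [0, 0, -130], "delta_rot": [0, 0, 0]},
    {"claw": 1, "slide": [0, 0, -160], "delta_rot": [0, 0, 0]}
  ]
}}

```text
time: 8.0
position: [0.4332, -0.3479, 0.2439]
tool_rot: [1.706, 2.633, -0.001]
ft_force: [0.7, 0.1, 1.0]
grip_width: 0.998
grip_force: 0.0
```

```bash
python3 go.py 0.505 0.055 0.24 114.4
```

```text
t 8.0 pos [ 0.4332 -0.3479  0.2439] shift [338.3 230.3   3. ] rot [ 0.002  0.004 -0.005] F [0.7 0.1 1. ] w 86.8 0.0 j [ 1.    0.14 -0.4   1.68  0.06  1.33  1.01]
```

{"name": "send_rows", "arguments": {
  "motion": [
    {"claw": 1, "slide": [30, 20, 0], "delta_rot": [0, 0, 0]},
    {"claw": 1, "slide": [65, 44, 0], "delta_rot": [0, 0, 0]},
    {"claw": 1, "slide": [100, 68, 0], "delta_rot": [0, 0, 0]},
    {"claw": 1, "slide": [135, 92, 0], "delta_rot": [0, 0, 0]},
    {"claw": 1, "slide": [170, 116, 0], "delta_rot": [0, 0, 0]}
  ]
}}

```text
time: 8.5
position: [0.4691, -0.1433, 0.2411]
tool_rot: [1.707, 2.635, -0.0]
ft_force: [-0.2, 0.4, 0.6]
grip_width: 0.999
grip_force: 0.0
```

{"name": "send_rows", "arguments": {
  "motion": [
    {"claw": 1, "slide": [36, 24, 0], "delta_rot": [0, 0, 0]},
    {"claw": 1, "slide": [72, 49, 0], "delta_rot": [0, 0, 0]},
    {"claw": 1, "slide": [108, 74, 0], "delta_rot": [0, 0, 0]},
    {"claw": 1, "slide": [144, 98, 0], "delta_rot": [0, 0, 0]},
    {"claw": 1, "slide": [168, 114, 0], "delta_rot": [0, 0, 0]}
  ]
}}

```text
time: 9.0
position: [0.5043, 0.0587, 0.2413]
tool_rot: [1.703, 2.638, 0.002]
ft_force: [0.1, 0.3, 0.8]
grip_width: 0.998
grip_force: 0.0
```

{"name": "send_rows", "arguments": {
  "motion": [
    {"claw": 1, "slide": [0, 0, 0], "delta_rot": [0, 0, 0]},
    {"claw": 1, "slide": [0, 0, 0], "delta_rot": [0, 0, 0]}
  ]
}}

```text
time: 9.2
position: [0.5043, 0.0552, 0.2405]
tool_rot: [1.705, 2.637, -0.001]
ft_force: [0.3, -0.6, -0.9]
grip_width: 0.999
grip_force: 0.0
```

```bash
python3 go.py 0.505 0.055 0.091 114.4
python3 - <<'E'
from h import *
S=ctrl.get_image("scene")
print(proj(S,(.4325,-.348,.1)))
u,v=map(int,proj(S,(.4325,-.348,.1)))
for c,a in blobs(S["color"],u-14,v-14,u+15,v+15,lambda h:(h[...,1]<40)&(h[...,2]>155)): print(a,cv2.fitEllipse(c)[0],plane(S,cv2.fitEllipse(c)[0],.1))
T=ctrl.get_image("top");u,v=map(int,proj(T,(.4325,-.348,.1)));print(u,v)
for c,a in blobs(T["color"],u-14,v-14,u+15,v+15,lambda h:(h[...,1]<40)&(h[...,2]>100)): print(a,cv2.fitEllipse(c)[0],plane(T,cv2.fitEllipse(c)[0],.1))
E
```

```text
t 9.2 pos [0.5043 0.0552 0.2405] shift [ -0.3   0.5 149.5] rot [ 0.     0.001 -0.003] F [ 0.3 -0.6 -0.9] w 86.9 0.0 j [ 0.6   0.06 -0.78  1.78  0.04  1.32  0.23]
[177.90302888 292.14482231]
88.0 (179.15673828125, 288.60205078125) [ 0.42862237 -0.33782023  0.1       ]
48.0 (166.6293182373047, 281.138427734375) [ 0.38390546 -0.34023724  0.1       ]
390 230
82.0 (387.27911376953125, 231.7345428466797) [ 0.42694325 -0.33580074  0.1       ]
```

{"name": "send_rows", "arguments": {
  "motion": [
    {"claw": 1, "slide": [0, 0, 35], "delta_rot": [0, 0, 0]},
    {"claw": 1, "slide": [0, 0, 70], "delta_rot": [0, 0, 0]},
    {"claw": 1, "slide": [0, 0, 105], "delta_rot": [0, 0, 0]},
    {"claw": 1, "slide": [0, 0, 135], "delta_rot": [0, 0, 0]},
    {"claw": 1, "slide": [0, 0, 149], "delta_rot": [0, 0, 0]}
  ]
}}

```text
time: 9.8
position: [0.5024, 0.0527, 0.0882]
tool_rot: [-1.71, -2.631, 0.005]
ft_force: [-0.9, 0.4, 0.3]
grip_width: 0.993
grip_force: 0.0
```

{"name": "send_rows", "arguments": {
  "motion": [
    {"claw": 1, "slide": [0, 0, 0], "delta_rot": [0, 0, 0]},
    {"claw": -1, "slide": [0, 0, 0], "delta_rot": [0, 0, 0]},
    {"claw": -1, "slide": [0, 0, 0], "delta_rot": [0, 0, 0]},
    {"claw": -1, "slide": [0, 0, 0], "delta_rot": [0, 0, 0]},
    {"claw": -1, "slide": [0, 0, 0], "delta_rot": [0, 0, 0]}
  ],
  "grip_force": 25
}}

```text
time: 10.3
position: [0.5049, 0.0548, 0.0917]
tool_rot: [1.707, 2.635, 0.001]
ft_force: [-0.5, -0.6, 0.6]
grip_width: 0.717
grip_force: 0.0
```

{"name": "send_rows", "arguments": {
  "motion": [
    {"claw": -1, "slide": [0, 0, 0], "delta_rot": [0, 0, 0]},
    {"claw": -1, "slide": [0, 0, 0], "delta_rot": [0, 0, 0]},
    {"claw": -1, "slide": [0, 0, 0], "delta_rot": [0, 0, 0]},
    {"claw": -1, "slide": [0, 0, 0], "delta_rot": [0, 0, 0]},
    {"claw": -1, "slide": [0, 0, 0], "delta_rot": [0, 0, 0]}
  ]
}}

```text
time: 10.8
position: [0.5046, 0.0548, 0.0911]
tool_rot: [1.708, 2.636, 0.0]
ft_force: [0.2, -0.8, 4.5]
grip_width: 0.591
grip_force: 25.0
```

```bash
python3 go.py 0.505 0.055 0.29 114.4
python3 - <<'E'
from h import *
T=ctrl.get_image('top');S=ctrl.get_image('scene')
cv2.imwrite('pics/b.png',np.hstack([cv2.resize(T['color'][150:270,240:430],(400,253)),cv2.resize(S['color'][180:340,130:330],(400,253))]))
E
```

```text
t 10.8 pos [0.5046 0.0548 0.0911] shift [-1.000e-01  6.000e-01 -1.989e+02] rot [ 0.001  0.    -0.005] F [ 0.2 -0.8  4.5] w 51.4 24.979359568096697 j [ 0.54  0.23 -0.77  1.95  0.18  1.03  0.11]
```

View pics/b.png

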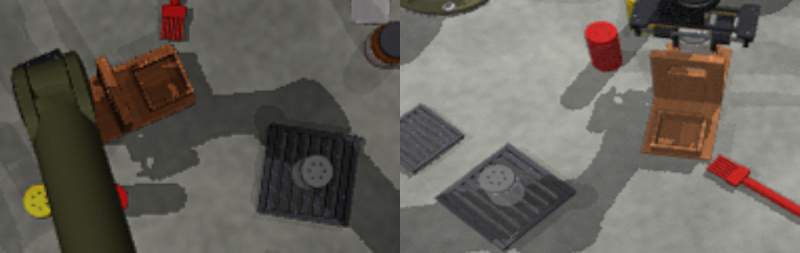

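The short shaker stands upright on the trivet, at crop (317,171), and the tall one is gripped. Lifting it above the panel.

{"name": "send_rows", "arguments": {
  "motion": [
    {"claw": -1, "slide": [0, 0, -5], "delta_rot": [0, 0, 0]},
    {"claw": -1, "slide": [0, 0, -20], "delta_rot": [0, 0, 0]},
    {"claw": -1, "slide": [0, 0, -45], "delta_rot": [0, 0, 0]},
    {"claw": -1, "slide": [0, 0, -75], "delta_rot": [0, 0, 0]},
    {"claw": -1, "slide": [0, 0, -105], "delta_rot": [0, 0, 0]}
  ]
}}

```text
time: 11.4
position: [0.5037, 0.055, 0.1972]
tool_rot: [-1.707, -2.636, 0.001]
ft_force: [0.5, -0.6, -2.7]
grip_width: 0.591
grip_force: 25.0
```

{"name": "send_rows", "arguments": {
  "motion": [
    {"claw": -1, "slide": [0, 0, -30], "delta_rot": [0, 0, 0]},
    {"claw": -1, "slide": [0, 0, -60], "delta_rot": [0, 0, 0]},
    {"claw": -1, "slide": [0, 0, -85], "delta_rot": [0, 0, 0]},
    {"claw": -1, "slide": [0, 0, -95], "delta_rot": [0, 0, 0]},
    {"claw": -1, "slide": [0, 0, -95], "delta_rot": [0, 0, 0]}
  ]
}}

```text
time: 11.9
position: [0.5047, 0.0551, 0.2921]
tool_rot: [1.707, 2.635, 0.002]
ft_force: [0.5, 0.7, -1.6]
grip_width: 0.59
grip_force: 25.0
```

```bash
python3 go.py 0.58 -0.105 0.29 114.4
python3 - <<'E'
from h import *
T=ctrl.get_image('top')
# deep well: wood region now partially visible; inner floor corners/base far corners
cv2.imwrite('pics/c.png',cv2.resize(T['color'][150:230,240:350],None,fx=7,fy=7,interpolation=cv2.INTER_CUBIC))
E
```

```text
t 11.9 pos [0.5047 0.0551 0.2921] shift [-176.9    3.2    2.4] rot [ 0.002  0.001 -0.005] F [ 0.5  0.7 -1.6] w 51.3 24.980390688870102 j [ 0.61  0.03 -0.78  1.7   0.02  1.42  0.25]
```

View pics/c.png

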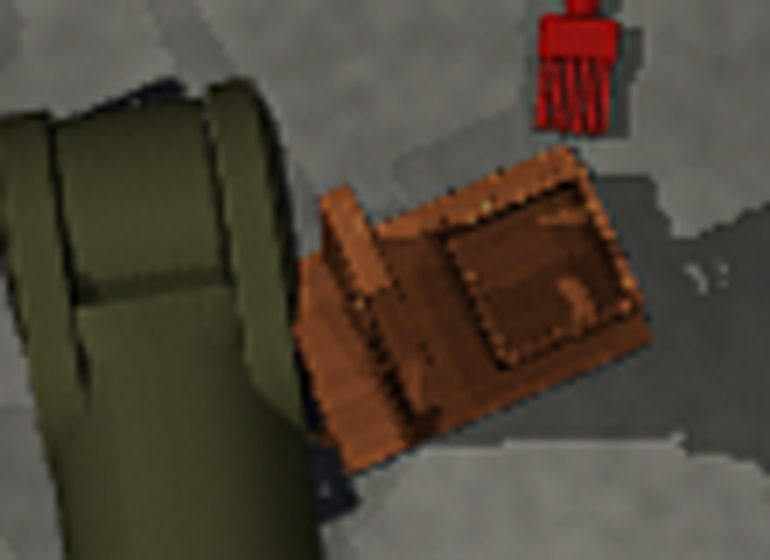

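The deep well's rim corners in this crop are at (447,235), (578,187), (635,305) and (512,362). I'll cast them onto z=0.042.

```bash
python3 - <<'E'
from h import *
T=ctrl.get_image('top')
P=np.array([plane(T,(240+u/7-.43,150+v/7-.43),.042) for u,v in((447,235),(578,187),(635,305),(512,362))])
print(P.round(4),P.mean(0))
for a,b in((0,1),(3,2),(0,3),(1,2)): d=P[b]-P[a];print(np.degrees(np.arctan2(d[1],d[0])),np.hypot(*d[:2]))
E
python3 go.py 0.58 -0.105 0.29 114.4
```

```text
[[ 0.593  -0.057   0.042 ]
 [ 0.6182 -0.1214  0.042 ]
 [ 0.5599 -0.1503  0.042 ]
 [ 0.5304 -0.0901  0.042 ]] [ 0.57536243 -0.10468202  0.042     ]
-68.61887759203158 0.06921671069561355
-63.91639227560849 0.067076000844566
-152.15142963871182 0.07084393026305684
-153.6751575607791 0.06513639158523937
t 12.0 pos [0.5036 0.0547 0.2897] shift [-177.     4.4   -0.4] rot [-0.002 -0.001 -0.005] F [-0.3 -0.5 -2.4] w 51.3 24.980324876960367 j [ 0.61  0.03 -0.78  1.7   0.02  1.42  0.25]
```

{"name": "send_rows", "arguments": {
  "motion": [
    {"claw": -1, "slide": [-10, 0, 0], "delta_rot": [0, 0, 0]},
    {"claw": -1, "slide": [-30, 0, 0], "delta_rot": [0, 0, 0]},
    {"claw": -1, "slide": [-55, 1, 0], "delta_rot": [0, 0, 0]},
    {"claw": -1, "slide": [-80, 1, 0], "delta_rot": [0, 0, 0]},
    {"claw": -1, "slide": [-105, 1, 0], "delta_rot": [0, 0, 0]}
  ]
}}

```text
time: 12.5
position: [0.5489, -0.0441, 0.2901]
tool_rot: [-1.711, -2.634, 0.001]
ft_force: [0.6, 0.2, -1.8]
grip_width: 0.594
grip_force: 25.0
```

{"name": "send_rows", "arguments": {
  "motion": [
    {"claw": -1, "slide": [-25, 0.5, 0], "delta_rot": [0, 0, 0]},
    {"claw": -1, "slide": [-50, 0.5, 0], "delta_rot": [0, 0, 0]},
    {"claw": -1, "slide": [-71, 0.5, 0], "delta_rot": [0, 0, 0]},
    {"claw": -1, "slide": [-71, 0.5, 0], "delta_rot": [0, 0, 0]},
    {"claw": -1, "slide": [-71, 0.5, 0], "delta_rot": [0, 0, 0]}
  ]
}}

```text
time: 13.0
position: [0.5777, -0.1061, 0.2902]
tool_rot: [-1.709, -2.634, -0.001]
ft_force: [0.8, 0.2, -1.0]
grip_width: 0.592
grip_force: 25.0
```

```bash
python3 go.py 0.578 -0.105 0.093 114.4
```

```text
t 13.0 pos [ 0.5777 -0.1061  0.2902] shift [  0.5   0.8 197.2] rot [-0.    -0.002 -0.006] F [ 0.8  0.2 -1. ] w 51.5 24.980541905388236 j [ 0.71  0.23 -0.67  1.52  0.14  1.45  0.45]
```

{"name": "send_rows", "arguments": {
  "motion": [
    {"claw": -1, "slide": [0, 0.5, 20], "delta_rot": [0, 0, 0]},
    {"claw": -1, "slide": [0, 0.5, 55], "delta_rot": [0, 0, 0]},
    {"claw": -1, "slide": [0, 0.5, 90], "delta_rot": [0, 0, 0]},
    {"claw": -1, "slide": [0, 0.5, 125], "delta_rot": [0, 0, 0]},
    {"claw": -1, "slide": [0, 0.5, 145], "delta_rot": [0, 0, 0]}
  ]
}}

```text
time: 13.5
position: [0.5763, -0.1036, 0.143]
tool_rot: [-1.704, -2.635, 0.002]
ft_force: [-0.0, -0.3, -2.1]
grip_width: 0.594
grip_force: 25.0
```

{"name": "send_rows", "arguments": {
  "motion": [
    {"claw": -1, "slide": [0, 0, 5], "delta_rot": [0, 0, 0]},
    {"claw": -1, "slide": [0, 0, 12], "delta_rot": [0, 0, 0]},
    {"claw": -1, "slide": [0, 0, 18], "delta_rot": [0, 0, 0]},
    {"claw": -1, "slide": [0, 0, 24], "delta_rot": [0, 0, 0]},
    {"claw": -1, "slide": [0, 0, 30], "delta_rot": [0, 0, 0]}
  ]
}}

```text
time: 14.0
position: [0.5786, -0.1051, 0.1162]
tool_rot: [1.707, 2.635, 0.0]
ft_force: [0.8, -0.2, -1.5]
grip_width: 0.594
grip_force: 25.0
```

{"name": "send_rows", "arguments": {
  "motion": [
    {"claw": -1, "slide": [0, 0, 6], "delta_rot": [0, 0, 0]},
    {"claw": -1, "slide": [0, 0, 12], "delta_rot": [0, 0, 0]},
    {"claw": -1, "slide": [0, 0, 17], "delta_rot": [0, 0, 0]},
    {"claw": -1, "slide": [0, 0, 20], "delta_rot": [0, 0, 0]},
    {"claw": -1, "slide": [0, 0, 20], "delta_rot": [0, 0, 0]}
  ]
}}

```text
time: 14.5
position: [0.5776, -0.105, 0.0951]
tool_rot: [-1.708, -2.636, 0.001]
ft_force: [-1.0, -0.6, -1.1]
grip_width: 0.593
grip_force: 25.0
```

```bash
python3 go.py 0.578 -0.105 0.091 114.4
```

```text
t 14.5 pos [ 0.5776 -0.105   0.0951] shift [-0.2  0.3  4.1] rot [-0.001 -0.001 -0.005] F [-1.  -0.6 -1.1] w 51.6 24.98049693647772 j [ 0.67  0.37 -0.64  1.76  0.25  1.09  0.37]
```

{"name": "send_rows", "arguments": {
  "motion": [
    {"claw": -1, "slide": [0, 0, 1.5], "delta_rot": [0, 0, 0]},
    {"claw": -1, "slide": [0, 0, 3], "delta_rot": [0, 0, 0]},
    {"claw": -1, "slide": [0, 0, 3.5], "delta_rot": [0, 0, 0]},
    {"claw": -1, "slide": [0, 0, 4], "delta_rot": [0, 0, 0]},
    {"claw": -1, "slide": [0, 0, 4], "delta_rot": [0, 0, 0]}
  ]
}}

```text
time: 15.0
position: [0.578, -0.105, 0.0917]
tool_rot: [1.708, 2.637, -0.0]
ft_force: [0.1, 1.0, -1.9]
grip_width: 0.592
grip_force: 25.0
```

{"name": "send_rows", "arguments": {
  "motion": [
    {"claw": -1, "slide": [0, 0, 0.5], "delta_rot": [0, 0, 0]},
    {"claw": -1, "slide": [0, 0, 1], "delta_rot": [0, 0, 0]},
    {"claw": -1, "slide": [0, 0, 1], "delta_rot": [0, 0, 0]},
    {"claw": -1, "slide": [0, 0, 1], "delta_rot": [0, 0, 0]},
    {"claw": -1, "slide": [0, 0, 1], "delta_rot": [0, 0, 0]}
  ]
}}

```text
time: 15.5
position: [0.5781, -0.105, 0.0911]
tool_rot: [1.708, 2.636, -0.0]
ft_force: [-0.8, -0.1, 2.1]
grip_width: 0.593
grip_force: 25.0
```

{"name": "send_rows", "arguments": {
  "motion": [
    {"claw": -0.1, "slide": [0, 0, 0], "delta_rot": [0, 0, 0]},
    {"claw": 0.5, "slide": [0, 0, 0], "delta_rot": [0, 0, 0]},
    {"claw": 1, "slide": [0, 0, 0], "delta_rot": [0, 0, 0]},
    {"claw": 1, "slide": [0, 0, 0], "delta_rot": [0, 0, 0]},
    {"claw": 1, "slide": [0, 0, 0], "delta_rot": [0, 0, 0]}
  ]
}}

```text
time: 16.0
position: [0.578, -0.105, 0.0906]
tool_rot: [-1.708, -2.637, 0.0]
ft_force: [-0.4, -0.3, -0.6]
grip_width: 0.873
grip_force: 0.0
```

{"name": "send_rows", "arguments": {
  "motion": [
    {"claw": 1, "slide": [0, 0, -15], "delta_rot": [0, 0, 0]},
    {"claw": 1, "slide": [0, 0, -50], "delta_rot": [0, 0, 0]},
    {"claw": 1, "slide": [0, 0, -90], "delta_rot": [0, 0, 0]},
    {"claw": 1, "slide": [0, 0, -125], "delta_rot": [0, 0, 0]},
    {"claw": 1, "slide": [0, 0, -140], "delta_rot": [0, 0, 0]}
  ]
}}

```text
time: 16.5
position: [0.5799, -0.1048, 0.2358]
tool_rot: [1.704, 2.631, 0.003]
ft_force: [-0.1, 0.4, 0.1]
grip_width: 1.002
grip_force: 0.0
```

```bash
python3 go.py 0.4325 -0.348 0.23 114.4
```

```text
t 16.5 pos [ 0.5799 -0.1048  0.2358] shift [-161.6 -234.     5.3] rot [ 0.005  0.004 -0.005] F [-0.1  0.4  0.1] w 87.2 0.0 j [ 0.7   0.25 -0.67  1.6   0.16  1.34  0.43]
```

{"name": "send_rows", "arguments": {
  "motion": [
    {"claw": 1, "slide": [-20, -29, 0], "delta_rot": [0, 0, 0]},
    {"claw": 1, "slide": [-43, -63, 0], "delta_rot": [0, 0, 0]},
    {"claw": 1, "slide": [-66, -97, 0], "delta_rot": [0, 0, 0]},
    {"claw": 1, "slide": [-89, -131, 0], "delta_rot": [0, 0, 0]},
    {"claw": 1, "slide": [-112, -163, 0], "delta_rot": [0, 0, 0]}
  ]
}}

```text
time: 17.0
position: [0.4736, -0.2751, 0.2308]
tool_rot: [-1.708, -2.636, 0.001]
ft_force: [1.0, -0.1, -0.4]
grip_width: 1.0
grip_force: 0.0
```

{"name": "send_rows", "arguments": {
  "motion": [
    {"claw": 1, "slide": [-22, -31, 0], "delta_rot": [0, 0, 0]},
    {"claw": 1, "slide": [-42, -60, 0], "delta_rot": [0, 0, 0]},
    {"claw": 1, "slide": [-49, -70, 0], "delta_rot": [0, 0, 0]},
    {"claw": 1, "slide": [-49, -70, 0], "delta_rot": [0, 0, 0]},
    {"claw": 1, "slide": [-49, -70, 0], "delta_rot": [0, 0, 0]}
  ]
}}

```text
time: 17.5
position: [0.4321, -0.3456, 0.2307]
tool_rot: [-1.706, -2.638, -0.002]
ft_force: [0.1, 0.5, -0.2]
grip_width: 0.999
grip_force: 0.0
```

```bash
python3 go.py 0.4325 -0.348 0.08 114.4;python3 - <<'E'
from h import *
T=ctrl.get_image('top');S=ctrl.get_image('scene')
cv2.imwrite('pics/d.png',np.hstack([cv2.resize(T['color'][160:240,240:350],None,fx=4,fy=4,interpolation=cv2.INTER_CUBIC),cv2.resize(S['color'][200:290,220:310],(320,320),interpolation=cv2.INTER_CUBIC)]))
E
```

```text
t 17.5 pos [ 0.4321 -0.3456  0.2307] shift [ -2.5  -0.8 150.7] rot [ 0.001 -0.001 -0.003] F [ 0.1  0.5 -0.2] w 86.9 0.0 j [ 1.07  0.15 -0.49  1.69  0.07  1.31  0.99]
```

View pics/d.png

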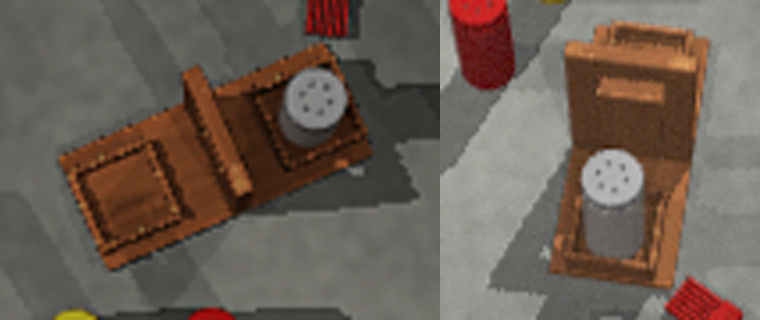

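The tall shaker stands in the deep well, at crop (315,100), and the caddy hasn't moved. The shallow well's centre is at crop (130,197). Now fetching the short shaker.

{"name": "send_rows", "arguments": {
  "motion": [
    {"claw": 1, "slide": [-1, -0.5, 35], "delta_rot": [0, 0, 0]},
    {"claw": 1, "slide": [-1, -0.5, 70], "delta_rot": [0, 0, 0]},
    {"claw": 1, "slide": [-1, -0.5, 105], "delta_rot": [0, 0, 0]},
    {"claw": 1, "slide": [-1, -0.5, 135], "delta_rot": [0, 0, 0]},
    {"claw": 1, "slide": [-1, -0.5, 151], "delta_rot": [0, 0, 0]}
  ]
}}

```text
time: 18.1
position: [0.431, -0.3454, 0.0771]
tool_rot: [-1.702, -2.636, -0.002]
ft_force: [0.6, -0.2, -1.0]
grip_width: 1.003
grip_force: 0.0
```

{"name": "send_rows", "arguments": {
  "motion": [
    {"claw": 1, "slide": [0, 0, 0], "delta_rot": [0, 0, 0]},
    {"claw": -1, "slide": [0, 0, 0], "delta_rot": [0, 0, 0]},
    {"claw": -1, "slide": [0, 0, 0], "delta_rot": [0, 0, 0]},
    {"claw": -1, "slide": [0, 0, 0], "delta_rot": [0, 0, 0]},
    {"claw": -1, "slide": [0, 0, 0], "delta_rot": [0, 0, 0]}
  ],
  "grip_force": 25
}}

```text
time: 18.6
position: [0.4316, -0.3487, 0.0808]
tool_rot: [1.707, 2.635, -0.001]
ft_force: [-0.1, -0.3, 0.8]
grip_width: 0.721
grip_force: 0.0
```

{"name": "send_rows", "arguments": {
  "motion": [
    {"claw": -1, "slide": [0, 0, 0], "delta_rot": [0, 0, 0]},
    {"claw": -1, "slide": [0, 0, 0], "delta_rot": [0, 0, 0]},
    {"claw": -1, "slide": [0, 0, 0], "delta_rot": [0, 0, 0]},
    {"claw": -1, "slide": [0, 0, 0], "delta_rot": [0, 0, 0]},
    {"claw": -1, "slide": [0, 0, 0], "delta_rot": [0, 0, 0]}
  ]
}}

```text
time: 19.1
position: [0.4316, -0.3484, 0.0803]
tool_rot: [1.708, 2.636, -0.0]
ft_force: [0.8, 0.4, 5.2]
grip_width: 0.59
grip_force: 25.0
```

```bash
python3 go.py 0.4325 -0.348 0.28 114.4;python3 - <<'E'
from h import *
T=ctrl.get_image('top')
P=np.array([plane(T,(240+u/4-.4,160+v/4-.4),.022) for u,v in((78,182),(152,147),(182,215),(108,243))])
print(P.round(4),P.mean(0))
E
```

```text
t 19.1 pos [ 0.4316 -0.3484  0.0803] shift [  -0.2    1.1 -199.7] rot [ 0.001  0.001 -0.005] F [0.8 0.4 5.2] w 51.3 24.988384831231087 j [ 1.05  0.29 -0.48  1.86  0.16  1.03  0.93]
[[0.5156 0.096  0.022 ]
 [0.5477 0.032  0.022 ]
 [0.4885 0.0046 0.022 ]
 [0.4627 0.0685 0.022 ]] [0.50362373 0.05026742 0.022     ]
```

{"name": "send_rows", "arguments": {
  "motion": [
    {"claw": -1, "slide": [0, 0, -5], "delta_rot": [0, 0, 0]},
    {"claw": -1, "slide": [0, 0, -20], "delta_rot": [0, 0, 0]},
    {"claw": -1, "slide": [0, 0, -45], "delta_rot": [0, 0, 0]},
    {"claw": -1, "slide": [0, 0, -75], "delta_rot": [0, 0, 0]},
    {"claw": -1, "slide": [0, 0, -105], "delta_rot": [0, 0, 0]}
  ]
}}

```text
time: 19.65
position: [0.4304, -0.348, 0.186]
tool_rot: [-1.708, -2.636, -0.0]
ft_force: [0.1, -1.5, -1.6]
grip_width: 0.591
grip_force: 25.0
```

{"name": "send_rows", "arguments": {
  "motion": [
    {"claw": -1, "slide": [5, 4, -30], "delta_rot": [0, 0, 0]},
    {"claw": -1, "slide": [15, 11, -60], "delta_rot": [0, 0, 0]},
    {"claw": -1, "slide": [35, 25, -80], "delta_rot": [0, 0, 0]},
    {"claw": -1, "slide": [58, 41, -90], "delta_rot": [0, 0, 0]},
    {"claw": -1, "slide": [83, 58, -95], "delta_rot": [0, 0, 0]}
  ]
}}

```text
time: 20.15
position: [0.4502, -0.2483, 0.2817]
tool_rot: [1.709, 2.634, -0.001]
ft_force: [0.2, -0.9, -2.0]
grip_width: 0.596
grip_force: 25.0
```

{"name": "send_rows", "arguments": {
  "motion": [
    {"claw": -1, "slide": [25, 17, 0], "delta_rot": [0, 0, 0]},
    {"claw": -1, "slide": [50, 34, 0], "delta_rot": [0, 0, 0]},
    {"claw": -1, "slide": [75, 52, 0], "delta_rot": [0, 0, 0]},
    {"claw": -1, "slide": [100, 69, 0], "delta_rot": [0, 0, 0]},
    {"claw": -1, "slide": [125, 87, 0], "delta_rot": [0, 0, 0]}
  ]
}}

```text
time: 20.65
position: [0.4779, -0.0979, 0.2802]
tool_rot: [1.708, 2.636, -0.002]
ft_force: [0.8, -0.8, -2.1]
grip_width: 0.595
grip_force: 25.0
```

{"name": "send_rows", "arguments": {
  "motion": [
    {"claw": -1, "slide": [25, 17, 0], "delta_rot": [0, 0, 0]},
    {"claw": -1, "slide": [50, 34, 0], "delta_rot": [0, 0, 0]},
    {"claw": -1, "slide": [75, 52, 0], "delta_rot": [0, 0, 0]},
    {"claw": -1, "slide": [100, 69, 0], "delta_rot": [0, 0, 0]},
    {"claw": -1, "slide": [120, 83, 0], "delta_rot": [0, 0, 0]}
  ]
}}

```text
time: 21.15
position: [0.5046, 0.0462, 0.2803]
tool_rot: [1.706, 2.638, -0.001]
ft_force: [-0.5, 0.2, -2.6]
grip_width: 0.591
grip_force: 25.0
```

{"name": "send_rows", "arguments": {
  "motion": [
    {"claw": -1, "slide": [5, 3, 0], "delta_rot": [0, 0, 0]},
    {"claw": -1, "slide": [7, 4, 0], "delta_rot": [0, 0, 0]},
    {"claw": -1, "slide": [7, 4, 0], "delta_rot": [0, 0, 0]}
  ]
}}

```text
time: 21.45
position: [0.5057, 0.0512, 0.2798]
tool_rot: [1.71, 2.636, -0.002]
ft_force: [-0.2, -0.4, -2.2]
grip_width: 0.592
grip_force: 25.0
```

```bash
python3 go.py 0.505 0.053 0.073 114.4
```

```text
t 21.45 pos [0.5057 0.0512 0.2798] shift [  2.1   0.3 206.8] rot [-0.001  0.001 -0.006] F [-0.2 -0.4 -2.2] w 51.5 24.996679325122386 j [ 0.7   0.04 -0.87  1.71  0.04  1.4   0.25]
```

{"name": "send_rows", "arguments": {
  "motion": [
    {"claw": -1, "slide": [1.5, 0, 20], "delta_rot": [0, 0, 0]},
    {"claw": -1, "slide": [1.5, 0, 55], "delta_rot": [0, 0, 0]},
    {"claw": -1, "slide": [1.5, 0, 95], "delta_rot": [0, 0, 0]},
    {"claw": -1, "slide": [1.5, 0, 135], "delta_rot": [0, 0, 0]},
    {"claw": -1, "slide": [1.5, 0, 165], "delta_rot": [0, 0, 0]}
  ]
}}

```text
time: 21.95
position: [0.5041, 0.0511, 0.1123]
tool_rot: [-1.712, -2.633, 0.004]
ft_force: [0.0, -1.0, -1.2]
grip_width: 0.591
grip_force: 25.0
```

{"name": "send_rows", "arguments": {
  "motion": [
    {"claw": -1, "slide": [0, 0, 10], "delta_rot": [0, 0, 0]},
    {"claw": -1, "slide": [0, 0, 20], "delta_rot": [0, 0, 0]},
    {"claw": -1, "slide": [0, 0, 30], "delta_rot": [0, 0, 0]},
    {"claw": -1, "slide": [0, 0, 37], "delta_rot": [0, 0, 0]},
    {"claw": -1, "slide": [0, 0, 40], "delta_rot": [0, 0, 0]}
  ]
}}

```text
time: 22.45
position: [0.5056, 0.0535, 0.0747]
tool_rot: [1.708, 2.636, -0.0]
ft_force: [-0.5, 0.2, -2.1]
grip_width: 0.591
grip_force: 25.0
```

{"name": "send_rows", "arguments": {
  "motion": [
    {"claw": -1, "slide": [0, 0, 0.5], "delta_rot": [0, 0, 0]},
    {"claw": -1, "slide": [0, 0, 1], "delta_rot": [0, 0, 0]},
    {"claw": -1, "slide": [0, 0, 1], "delta_rot": [0, 0, 0]},
    {"claw": -1, "slide": [0, 0, 1], "delta_rot": [0, 0, 0]}
  ]
}}

```text
time: 22.85
position: [0.5056, 0.0537, 0.0741]
tool_rot: [1.708, 2.636, 0.0]
ft_force: [0.1, 0.5, -1.9]
grip_width: 0.596
grip_force: 25.0
```

{"name": "send_rows", "arguments": {
  "motion": [
    {"claw": -1, "slide": [0, 0, 0.5], "delta_rot": [0, 0, 0]},
    {"claw": -1, "slide": [0, 0, 1], "delta_rot": [0, 0, 0]},
    {"claw": -1, "slide": [0, 0, 1.5], "delta_rot": [0, 0, 0]},
    {"claw": -1, "slide": [0, 0, 1.5], "delta_rot": [0, 0, 0]},
    {"claw": -1, "slide": [0, 0, 1.5], "delta_rot": [0, 0, 0]}
  ]
}}

```text
time: 23.35
position: [0.5053, 0.0536, 0.0723]
tool_rot: [1.708, 2.637, -0.0]
ft_force: [-1.6, 0.3, -0.2]
grip_width: 0.593
grip_force: 25.0
```

{"name": "send_rows", "arguments": {
  "motion": [
    {"claw": -0.1, "slide": [0, 0, 0], "delta_rot": [0, 0, 0]},
    {"claw": 0.5, "slide": [0, 0, 0], "delta_rot": [0, 0, 0]},
    {"claw": 1, "slide": [0, 0, 0], "delta_rot": [0, 0, 0]},
    {"claw": 1, "slide": [0, 0, 0], "delta_rot": [0, 0, 0]},
    {"claw": 1, "slide": [0, 0, 0], "delta_rot": [0, 0, 0]}
  ]
}}

```text
time: 23.85
position: [0.5054, 0.0537, 0.0723]
tool_rot: [1.708, 2.636, 0.0]
ft_force: [-0.0, -1.1, 0.1]
grip_width: 0.875
grip_force: 0.0
```

{"name": "send_rows", "arguments": {
  "motion": [
    {"claw": 1, "slide": [0, 0, -15], "delta_rot": [0, 0, 0]},
    {"claw": 1, "slide": [0, 0, -50], "delta_rot": [0, 0, 0]},
    {"claw": 1, "slide": [0, 0, -95], "delta_rot": [0, 0, 0]},
    {"claw": 1, "slide": [0, 0, -140], "delta_rot": [0, 0, 0]},
    {"claw": 1, "slide": [0, 0, -170], "delta_rot": [0, 0, 0]}
  ]
}}

```text
time: 24.35
position: [0.5063, 0.0545, 0.2467]
tool_rot: [1.705, 2.634, 0.003]
ft_force: [0.2, -0.4, -0.3]
grip_width: 1.001
grip_force: 0.0
```

```bash
python3 go.py 0.542 -0.0255 0.243 24.4
```

```text
t 24.35 pos [0.5063 0.0545 0.2467] shift [-87.6  -0.2   3.9] rot [ 5.000e-03 -1.000e-03  1.567e+00] F [ 0.2 -0.4 -0.3] w 87.1 0.0 j [ 0.7   0.06 -0.89  1.76  0.05  1.33  0.23]
```

{"name": "send_rows", "arguments": {
  "motion": [
    {"claw": 1, "slide": [-17, 0, 0], "delta_rot": [0, 0, 0.14]},
    {"claw": 1, "slide": [-34, 0, 0], "delta_rot": [0, 0, 0.28]},
    {"claw": 1, "slide": [-51, 0, 0], "delta_rot": [0, 0, 0.42]},
    {"claw": 1, "slide": [-68, 0, 0], "delta_rot": [0, 0, 0.56]},
    {"claw": 1, "slide": [-87, 0, 0], "delta_rot": [0, 0, 0.7]}
  ]
}}

```text
time: 24.85
position: [0.5412, -0.0258, 0.2436]
tool_rot: [2.512, 1.884, 0.001]
ft_force: [0.5, -0.7, 0.2]
grip_width: 0.997
grip_force: 0.0
```

{"name": "send_rows", "arguments": {
  "motion": [
    {"claw": 1, "slide": [0, 0, 0], "delta_rot": [0, 0, 0.14]},
    {"claw": 1, "slide": [0, 0, 0], "delta_rot": [0, 0, 0.28]},
    {"claw": 1, "slide": [0, 0, 0], "delta_rot": [0, 0, 0.42]},
    {"claw": 1, "slide": [0, 0, 0], "delta_rot": [0, 0, 0.56]},
    {"claw": 1, "slide": [0, 0, 0], "delta_rot": [0, 0, 0.7]}
  ]
}}

```text
time: 25.35
position: [0.5409, -0.0254, 0.2435]
tool_rot: [3.007, 0.908, 0.002]
ft_force: [0.4, 0.7, -0.3]
grip_width: 1.0
grip_force: 0.0
```

{"name": "send_rows", "arguments": {
  "motion": [
    {"claw": 1, "slide": [0, 0, 0], "delta_rot": [0, 0, 0.14]},
    {"claw": 1, "slide": [0, 0, 0], "delta_rot": [0, 0, 0.165]},
    {"claw": 1, "slide": [0, 0, 0], "delta_rot": [0, 0, 0.165]},
    {"claw": 1, "slide": [0, 0, 0], "delta_rot": [0, 0, 0.165]}
  ]
}}

```text
time: 25.75
position: [0.5409, -0.0256, 0.2427]
tool_rot: [3.069, 0.669, 0.001]
ft_force: [-0.1, -0.0, -0.0]
grip_width: 0.997
grip_force: 0.0
```

```bash
python3 go.py 0.542 -0.0255 0.165 24.4;python3 - <<'E'
from h import *
T=ctrl.get_image('top');S=ctrl.get_image('scene')
cv2.imwrite('pics/e.png',np.hstack([cv2.resize(T['color'][150:250,230:350],(400,333),interpolation=cv2.INTER_CUBIC),cv2.resize(S['color'][170:290,220:320],(400,480),interpolation=cv2.INTER_CUBIC)[:333+100][-333:]]))
E
```

```text
t 25.75 pos [ 0.5409 -0.0256  0.2427] shift [ 1.   0.3 77.7] rot [ 0.    -0.     0.003] F [-0.1 -0.  -0. ] w 86.7 0.0 j [ 0.65  0.14 -0.71  1.7   0.09  1.34 -1.22]
```

View pics/e.png

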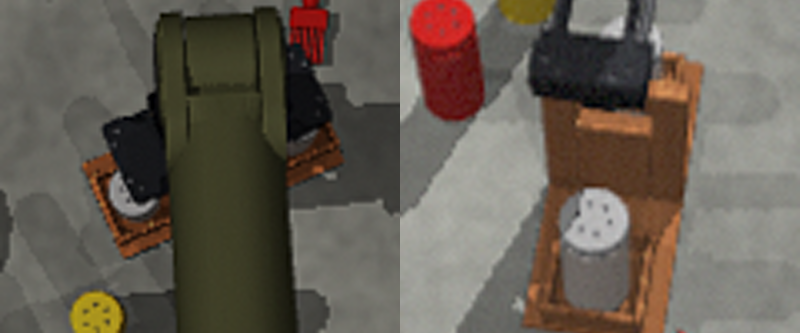

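Both shakers stand in their wells: the tall one at crop (595,245), the short one at (135,195). The gripper is squared to the handle, so I'll descend and grip.

{"name": "send_rows", "arguments": {
  "motion": [
    {"claw": 1, "slide": [1, 0, 25], "delta_rot": [0, 0, 0]},
    {"claw": 1, "slide": [1, 0, 50], "delta_rot": [0, 0, 0]},
    {"claw": 1, "slide": [1, 0, 70], "delta_rot": [0, 0, 0]},
    {"claw": 0.5, "slide": [1, 0, 78], "delta_rot": [0, 0, 0]},
    {"claw": 0, "slide": [1, 0, 78], "delta_rot": [0, 0, 0]}
  ]
}}

```text
time: 26.35
position: [0.541, -0.0253, 0.1633]
tool_rot: [-3.069, -0.666, 0.003]
ft_force: [-0.4, -0.4, 0.3]
grip_width: 0.9
grip_force: 0.0
```

{"name": "send_rows", "arguments": {
  "motion": [
    {"claw": -0.2, "slide": [0, 0, 0], "delta_rot": [0, 0, 0]},
    {"claw": -0.4, "slide": [0, 0, 0], "delta_rot": [0, 0, 0]},
    {"claw": -0.4, "slide": [0, 0, 0], "delta_rot": [0, 0, 0]},
    {"claw": -0.5, "slide": [0, 0, 0], "delta_rot": [0, 0, 0]},
    {"claw": -0.55, "slide": [0, 0, 0], "delta_rot": [0, 0, 0]}
  ],
  "grip_force": 15
}}

```text
time: 26.85
position: [0.5419, -0.0254, 0.1646]
tool_rot: [3.07, 0.665, 0.001]
ft_force: [0.6, 0.0, -1.1]
grip_width: 0.444
grip_force: 0.0
```

{"name": "send_rows", "arguments": {
  "motion": [
    {"claw": -0.6, "slide": [0, 0, 0], "delta_rot": [0, 0, 0]},
    {"claw": -0.65, "slide": [0, 0, 0], "delta_rot": [0, 0, 0]},
    {"claw": -0.75, "slide": [0, 0, 0], "delta_rot": [0, 0, 0]},
    {"claw": -1, "slide": [0, 0, 0], "delta_rot": [0, 0, 0]},
    {"claw": -1, "slide": [0, 0, 0], "delta_rot": [0, 0, 0]}
  ]
}}

```text
time: 27.35
position: [0.5421, -0.0262, 0.1643]
tool_rot: [3.069, 0.665, 0.001]
ft_force: [0.8, -2.3, -0.7]
grip_width: 0.184
grip_force: 15.0
```

{"name": "send_rows", "arguments": {
  "motion": [
    {"claw": -1, "slide": [0, 0, 0], "delta_rot": [0, 0, 0]},
    {"claw": -1, "slide": [0, 0, 0], "delta_rot": [0, 0, 0]},
    {"claw": -1, "slide": [0, 0, 0], "delta_rot": [0, 0, 0]},
    {"claw": -1, "slide": [0, 0, 0], "delta_rot": [0, 0, 0]},
    {"claw": -1, "slide": [0, 0, 0], "delta_rot": [0, 0, 0]}
  ],
  "grip_force": 50
}}

```text
time: 27.85
position: [0.5418, -0.0258, 0.1643]
tool_rot: [3.07, 0.665, -0.0]
ft_force: [1.5, -4.3, -0.4]
grip_width: 0.177
grip_force: 50.0
```

```bash
python3 go.py 0.542 -0.0255 0.265 24.4
```

```text
t 27.85 pos [ 0.5418 -0.0258  0.1643] shift [   0.3   -0.2 -100.7] rot [0.001 0.    0.   ] F [ 1.5 -4.3 -0.4] w 15.4 49.99059618450701 j [ 0.63  0.21 -0.7   1.8   0.14  1.19 -1.26]
```

Gripped, with the opening at about 16 mm. Lifting gently by 100 mm.

{"name": "send_rows", "arguments": {
  "motion": [
    {"claw": -1, "slide": [0, 0, -1], "delta_rot": [0, 0, 0]},
    {"claw": -1, "slide": [0, 0, -3], "delta_rot": [0, 0, 0]},
    {"claw": -1, "slide": [0, 0, -6], "delta_rot": [0, 0, 0]},
    {"claw": -1, "slide": [0, 0, -10], "delta_rot": [0, 0, 0]},
    {"claw": -1, "slide": [0, 0, -15], "delta_rot": [0, 0, 0]}
  ]
}}

```text
time: 28.35
position: [0.5412, -0.0248, 0.179]
tool_rot: [-3.069, -0.666, 0.002]
ft_force: [-0.1, 0.5, -9.7]
grip_width: 0.179
grip_force: 50.0
```

{"name": "send_rows", "arguments": {
  "motion": [
    {"claw": -1, "slide": [0, 0, -7], "delta_rot": [0, 0, 0]},
    {"claw": -1, "slide": [0, 0, -15], "delta_rot": [0, 0, 0]},
    {"claw": -1, "slide": [0, 0, -23], "delta_rot": [0, 0, 0]},
    {"claw": -1, "slide": [0, 0, -31], "delta_rot": [0, 0, 0]},
    {"claw": -1, "slide": [0, 0, -39], "delta_rot": [0, 0, 0]}
  ]
}}

```text
time: 28.85
position: [0.5419, -0.0253, 0.2191]
tool_rot: [3.07, 0.665, 0.001]
ft_force: [0.5, -0.1, -8.8]
grip_width: 0.176
grip_force: 50.0
```

{"name": "send_rows", "arguments": {
  "motion": [
    {"claw": -1, "slide": [0, 0, -8], "delta_rot": [0, 0, 0]},
    {"claw": -1, "slide": [0, 0, -16], "delta_rot": [0, 0, 0]},
    {"claw": -1, "slide": [0, 0, -24], "delta_rot": [0, 0, 0]},
    {"claw": -1, "slide": [0, 0, -31], "delta_rot": [0, 0, 0]},
    {"claw": -1, "slide": [0, 0, -37], "delta_rot": [0, 0, 0]}
  ]
}}

```text
time: 29.35
position: [0.5418, -0.0253, 0.2559]
tool_rot: [3.07, 0.665, 0.0]
ft_force: [-0.0, -0.2, -9.0]
grip_width: 0.174
grip_force: 50.0
```

{"name": "send_rows", "arguments": {
  "motion": [
    {"claw": -1, "slide": [0, 0, -5], "delta_rot": [0, 0, 0]},
    {"claw": -1, "slide": [0, 0, -8], "delta_rot": [0, 0, 0]},
    {"claw": -1, "slide": [0, 0, -10], "delta_rot": [0, 0, 0]},
    {"claw": -1, "slide": [0, 0, -10], "delta_rot": [0, 0, 0]},
    {"claw": -1, "slide": [0, 0, -10], "delta_rot": [0, 0, 0]}
  ]
}}

```text
time: 29.85
position: [0.5416, -0.0253, 0.265]
tool_rot: [-3.07, -0.665, 0.001]
ft_force: [0.1, -0.7, -8.9]
grip_width: 0.179
grip_force: 50.0
```

{"name": "send_rows", "arguments": {
  "motion": [
    {"claw": -1, "slide": [0, 0, 0], "delta_rot": [0, 0, 0]},
    {"claw": -1, "slide": [0, 0, 0], "delta_rot": [0, 0, 0]},
    {"claw": -1, "slide": [0, 0, 0], "delta_rot": [0, 0, 0]},
    {"claw": -1, "slide": [0, 0, 0], "delta_rot": [0, 0, 0]},
    {"claw": -1, "slide": [0, 0, 0], "delta_rot": [0, 0, 0]}
  ]
}}

```text
time: 30.35
position: [0.5418, -0.0253, 0.2652]
tool_rot: [3.07, 0.665, -0.0]
ft_force: [-0.4, 0.7, -8.6]
grip_width: 0.181
grip_force: 50.0
```

```bash
python3 go.py 0.542 -0.0255 0.265 24.4;python3 - <<'E'
from h import *
T=ctrl.get_image('top');S=ctrl.get_image('scene')
cv2.imwrite('pics/f.png',np.hstack([cv2.resize(T['color'][140:260,220:360],(400,343),interpolation=cv2.INTER_CUBIC),cv2.resize(S['color'][130:290,210:350],(350,400),interpolation=cv2.INTER_CUBIC)[40:383]]))
E
```

```text
t 30.35 pos [ 0.5418 -0.0253  0.2652] shift [0.1 0.3 0.2] rot [0.    0.    0.001] F [-0.4  0.7 -8.6] w 15.7 49.99071196652949 j [ 0.65  0.13 -0.71  1.66  0.09  1.38 -1.21]
```

View pics/f.png

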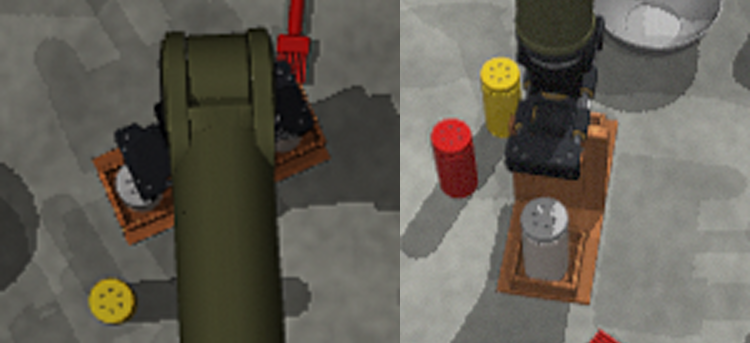

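The caddy is lifted with the tall shaker upright in the near well, at crop (545,245), and the short one in the far well. Next, a quick level check against the projected base corners, before handing in.

Run:
```python
from h import *
S=ctrl.get_image('scene');T=ctrl.get_image('top')
c=np.array([.542,-.0255]);y=np.array([.413,-.911]);x=np.array([.911,.413])
for d,n in((S,'s'),(T,'t')):
    for sx,sy in((-1,1),(1,1),(-1,-1),(1,-1)):
        p=proj(d,[*(c+sx*.055*x+sy*.128*y),.11])
        print(n,sx,sy,((p-[210,130])*2.5+[400,-40]).round() if n=='s' else ((p-[220,140])*400/140).round())
```

```text
s -1 1 [493. 289.]
s 1 1 [587. 302.]
s -1 -1 [531. 108.]
s 1 -1 [617. 119.]
t -1 1 [332. 157.]
t 1 1 [294.  72.]
t -1 -1 [130. 244.]
t 1 -1 [ 93. 158.]
```

The corners match to about a pixel, in order: (498,291), (588,303), (617,119), and (130,244), (93,158) in the top view. It's level and steady.

```bash
python3 -c "
from bench import ctrl
print(ctrl.close_job())"
```

```text
the job is handed in; nothing more can be done
None
```

The job is handed in: the tall shaker is in the deep well and the short one in the shallow well. The arm is still holding the loaded caddy by its handle, level and steady about 10 cm above the ledge, at about 30 s of the 72 s allowed.

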